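# Shut the bench tool chest

### The arm

A 6-joint arm with a two-finger parallel gripper is mounted at the origin on the work surface. World frame = base frame: x ahead of the robot, y to its left, z up, the work surface at z = 0. Lengths are in m, angles in rad, forces in N, time in s.
With the tool pointing down it reaches from about 0.275 to 0.85 m from the base axis. Payload 5.2 kg.
Tool frame: the origin (TCP) lies midway between the tips of the shut fingers; the grasp point (between the pads) lies 19 mm behind it; z points along the fingers, y is the direction in which the jaws open and shut (so a half turn about z gives the same grasp; the last joint's range is limited). The gripper opens to 85 mm and grips with 20 to 120 N. Pads are 22 mm wide; open, the fingers measure 114 mm over their backs; the gripper's body (76 mm by 85 mm) begins 54 mm behind the grasp point. The pads swing forward as they close: fully open they stand 13 mm farther back than shut.
Start: joints at [-1.36, 0.259, 1.535, -0, 1.348, -0.203], TCP at [0.221, -0.504, 0.231] pointing down, gripper open.
Joint ranges: [-3.14, 3.14], [-0.91, 2.08], [0.19, 2.58], [-1.22, 4.36], [0.22, 2.71], [-3.12, 3.12]. Speed limits (rad/s): [2.57, 2.57, 3.14, 3.14, 3.14, 3.14].

### API

Orientations are given as a unit quaternion [w, x, y, z].
In Python, from cell import manip gives the robot as it stands.
- The arm moves only by the tool move_arm, never from a script. Its argument "moves" is a list of rows, each an object with "offset": the shift along the world's x, y, z in cm, a list of three; "turn": the turn, a rotation vector about the world's x, y, z in degrees, a list of three. A call has 1 to 8 rows; each row shifts and turns the commanded pose from where the row before left it; what a row does not reach is not made up. A row lasts 1/8 s, in which the tool goes at most 62.5 mm and 10.7 degrees, less where a joint would pass 70% of its speed; a pose out of reach is approached as far as the arm can. A call with a gripper value outside its range is refused whole. "claw" is the opening, from 0 (shut) to 1 (fully open), set as the call begins (left out, the last holds). The fingers move at their own pace and stop on an object; "newtons" is the grip in N (left out, the last holds). Time passes only in rows, so rows that do not move let the fingers close. It gives the time, the measured TCP pose, the force and the opening at its end, in the units of the state.
- manip.sense(): the state, without advancing time (a new reading comes with each control period).
- manip.capture(name): name is "scene" or "top" or "wrist"; returns the picture (480x640x3 uint8, red, green, blue); there is no depth.
- manip.calibration(name): a dict with "camera_matrix" (3x3 intrinsics, pixels), "origin" and "attitude" of the camera in the world; the wrist camera has in their place "mount" (4x4, takes a point from camera to tool coordinates, whose origin is the TCP and whose axes are the flange's). Camera axes: x right, y up, looking along -z (the intrinsics and any distortion apply to the point x, -y, -z); pixel columns grow to the right and rows downward; lengths in m; the calibration is good to about 2 mm. The wrist camera is an equidistant fisheye: a pixel r from the principal point sees the ray r / f radians off the axis. A picture is of the moment at which its call begins: read the wrist's pose just before it. calibration takes no time and is no camera call.
- manip.hand_in(): hands the job in, once; it reports no verdict.
The state is a dict: "clock": time; "joints": joint angles; "joint_vel": joint speeds; "effort": joint torques, N m; "ee_pos": TCP position; "eef_rot": TCP orientation; "wrist_force": force on the tool from outside, world axes, zero at the start; "ft_torque": the same for the moment, N m; "opening": opening from 0.0 (shut) to 1.0 (fully open).
Only numpy, scipy, OpenCV 4.12 (cv2) and the standard library are available. Lean on these libraries where they do the work, as an engineer would, in place of code of your own. Each camera call takes 0.05 s, during which the arm holds its last target.

### The job

Shut up the low two-drawer tool chest for the day: with the fingertips push both of its open drawers fully home, and only then swing its raised lid down and press it fully shut, since the closed lid locks the drawers. Push gently from outside, on the drawer fronts and the lid's outer face, without slamming anything. Take hold of nothing, pick nothing up, and leave the flat-topped single-drawer unit beside it (its drawer stays ajar) and the loose tools, sockets, jar and can where they are.

Things in the scene. Friction and masses are not known exactly. Their poses are not given: they have to be found in the camera images.
- chest: grey steel chest fixed to the bench, 170 deep (x) x 250 wide (y) x 105 mm high without lid; two drawers side by side, middles at y = +62 and -62 mm, lips at x = -105 mm when shut; above them an open tray 31 mm deep. Origin: centre of underside, on the table (z = 0); -x is its front, facing the robot within 0.15 rad; +y to the robot's left. It stands left or right of the unit
- drawer_left (a joint): slide travel of the chest's left drawer (its +y side), m: 0 = fully home, grows as it is drawn out towards the chest's -x; starts 0.025 to 0.070, ends at stops 0 and 0.075. Slides stiffly (about 2 to 5 N) and stays where it is left
- drawer_right (a joint): slide travel of the chest's right drawer (its -y side), m: 0 = fully home, grows as it is drawn out towards the chest's -x; starts 0.025 to 0.070, ends at stops 0 and 0.075. Slides stiffly (about 2 to 5 N) and stays where it is left
- drawer_left_front (a point): middle of the aluminium pull lip of the left drawer; the lip is a straight ledge across the front, 95 mm long, 10 mm high, standing 12 mm out from the drawer front; this point is the lip's outer (-x) face, 61 mm above the table, with free air in front of it down to the table. Front panel: 119 wide, from 8 to 68 mm above the table. Axes as the chest's
- drawer_right_front (a point): middle of the aluminium pull lip of the right drawer; the lip is a straight ledge across the front, 95 mm long, 10 mm high, standing 12 mm out from the drawer front; this point is the lip's outer (-x) face, 61 mm above the table, with free air in front of it down to the table. Front panel: 119 wide, from 8 to 68 mm above the table. Axes as the chest's
- lid (a joint): angle of the chest's lid, rad: 0 = shut flat on the chest, grows as it opens upward, stop at 1.6; starts 0.95 to 1.35, so it leans over the chest towards the robot. The hinge is stiff: the lid stays at any angle and needs about 2 to 6 N at its front edge
- lid_hinge (a point): middle of the lid's hinge line, at the chest's top back edge (85 mm behind the chest's origin, 105 mm up); the hinge line runs along the chest's y
- lid_edge (a point): middle of the front edge of the lid, on its outer (upper when shut) face, 177 mm from the hinge line; the lid is a flat 6 mm plate 258 mm wide with a 12 mm skirt below its front edge. Axes are the lid's: z is the normal of its outer face (up when shut), x from the front edge to the hinge. Shut, this point is 111 mm above the table
- unit: neighbouring grey steel unit, same footprint 170 x 250 mm but only 76 mm high, flat top, no lid, one wide drawer that stands ajar and is to be left alone. Origin: centre of its underside; its -x side is its front and faces the robot
- unit_drawer_front (a point): middle of the aluminium pull lip of the unit's single drawer; the lip is a straight ledge across the front, 194 mm long, 10 mm high, standing 12 mm out from the drawer front; this point is the lip's outer (-x) face, 61 mm above the table, with free air in front of it down to the table. Front panel: 242 wide, from 8 to 68 mm above the table. Axes as the unit's
- socket_tall: loose steel socket standing on the table towards the robot, left of the middle, 30 mm across, 65 mm high; origin under its centre, z up
- socket_mid: loose steel socket standing on the table towards the robot, right of the middle, 34 mm across, 50 mm high; origin under its centre, z up
- tray_socket: loose small steel socket standing in the chest's top tray, 24 mm across, 22 mm high (the lid clears it); origin under its centre, z up
- unit_socket: loose steel socket standing on top of the single-drawer unit, 32 mm across, 38 mm high; origin under its centre, z up
- wrench: loose steel wrench, 170 mm long along its x, lying flat on top of the single-drawer unit, across it; origin under its middle
- screwdriver: loose screwdriver, 180 mm long along its x, black handle, lying on the table on the robot's left; origin near its middle
- jar: closed jar, 70 mm across, 90 mm high, on the table on the robot's right; origin under its centre, z up
- can: closed can, 66 mm across, 150 mm high, on the table on the robot's left; origin under its centre, z up

How it is judged:
On the way, in this order (a step that is already met when the one before it is completed fails the run):
1. both chest drawers fully home while the lid is still up (value of joint each of drawer_left, drawer_right below 0.005 m and value of joint lid above 0.5 rad), for 0.2 s.
2. the lid fully shut (value of joint lid below 0.03 rad), for 0.2 s.
At the end, for the whole second after the job is handed in: Both chest drawers within 5 mm of fully home and the lid within 0.03 rad (5 mm at its edge) of shut; the unit's drawer within 10 mm of where it stood, every loose thing within 30 mm (value of joint each of drawer_left, drawer_right below 0.005 m and value of joint lid below 0.03 rad and distance of unit_drawer_front from where it was at the start of the episode below 0.01 m and distance of each of socket_tall, socket_mid, tray_socket, unit_socket, wrench, screwdriver, jar, can from where it was at the start of the episode below 0.03 m); the robot touches nothing.
It fails at once if something loose was knocked away, lifted or carried (more than 30 mm) (distance of any of socket_tall, socket_mid, tray_socket, unit_socket, wrench, screwdriver, jar, can from where it was at the start of the episode above 0.03 m).
It fails at once if the neighbouring unit's drawer was moved (more than 10 mm) (distance of unit_drawer_front from where it was at the start of the episode above 0.01 m).
It fails at once if the lid (faster than 3 rad/s) or a drawer (faster than 0.5 m/s) was slammed (velocity of joint lid below -3 rad/s or velocity of joint any of drawer_left, drawer_right below -0.5 m/s).
It fails at once if a chest drawer was taken hold of or reached into, not pushed from outside (grasp point more than 6 mm behind the pull lip's face and below the drawer's top) ((x of the grasp point in the frame of drawer_left_front between 0.006 and 0.12 m and y of the grasp point in the frame of drawer_left_front between -0.06 and 0.06 m and z of the grasp point in the frame of drawer_left_front between -0.06 and 0.015 m) or (x of the grasp point in the frame of drawer_right_front between 0.006 and 0.12 m and y of the grasp point in the frame of drawer_right_front between -0.06 and 0.06 m and z of the grasp point in the frame of drawer_right_front between -0.06 and 0.015 m)).
It fails at once if the lid was taken hold of or reached under (grasp point within or under the plate) (x of the grasp point in the frame of lid_edge between 0.004 and 0.17 m and y of the grasp point in the frame of lid_edge between -0.129 and 0.129 m and z of the grasp point in the frame of lid_edge between -0.04 and -0.001 m).
It also fails if it takes over 58 s, if anything falls off the work surface, if the arm or the gripper's body presses on something with over 40 N, if the wrist force passes 120 N, or if a joint passes its speed limit or range.

## Working session

There is one attempt and no reset: what is moved stays moved. The work goes in short steps, Python scripts to look and compute and a tool call to move; the robot and the scene stay as the last step left them, time stands still between calls to the robot, and variables do not carry over. Pictures are saved under pics/ and viewed, and the job is handed in when it is done.

Besides the shell and the picture viewer there is one more tool, called after "Emit:" in YAML: its name, and indented under it one key for each argument. move_arm: Moves the arm, as the interface text tells. Its arguments: {"type":"object","properties":{"moves":{"type":"array","items":{"type":"object","properties":{"offset":{"type":"array","items":{"type":"number"}},"turn":{"type":"array","items":{"type":"number"}}}}},"claw":{"type":"number"},"newtons":{"type":"number"}},"required":["moves"]}

```bash
ls; mkdir -p pics; python3 - <<'E'
from cell import manip
import cv2
print(manip.sense())
for n in("scene","top"):
    cv2.imwrite(f"pics/{n}0.png",manip.capture(n)[:,:,::-1]); print(n,manip.calibration(n))
print(manip.calibration("wrist"))
E
```

```text
pics
{'clock': 0.0, 'joints': array([-1.35977800e+00,  2.59347100e-01,  1.53608355e+00,  1.12401189e-05,
        1.34796866e+00, -2.02772916e-01]), 'joint_vel': array([ 1.77909293e-03, -5.37785578e-04, -1.05191012e-03, -1.19931179e-03,
        7.27696828e-05, -9.18113918e-04]), 'effort': array([-7.16758450e-05, -4.46041989e+01, -2.90570533e+01, -4.47939901e-04,
        1.17292066e-02, -1.43494663e-05]), 'ee_pos': array([ 0.22107444, -0.50304998,  0.23047228]), 'eef_rot': array([-9.03345084e-04,  9.78673196e-01,  2.05421419e-01,  1.75578697e-06]), 'wrist_force': array([-0.2027018 ,  0.32630155,  0.0271334 ]), 'ft_torque': array([-0.01302047, -0.01081639, -0.03471505]), 'opening': 1.0000171706753174}
scene {'camera_matrix': array([[560.42126606,   0.        , 319.61208617],
       [  0.        , 560.42126606, 237.7080262 ],
       [  0.        ,   0.        ,   1.        ]]), 'origin': array([0.35915416, 0.94283534, 1.19100956]), 'attitude': array([-0.09940981, -0.03152149,  0.34688006,  0.93209351])}
top {'camera_matrix': array([[623.11559611,   0.        , 313.64499482],
       [  0.        , 623.11559611, 237.56896723],
       [  0.        ,   0.        ,   1.        ]]), 'origin': array([0.25750458, 0.02030321, 1.55359783]), 'attitude': array([ 0.70581208,  0.06920666, -0.06478959, -0.70202711])}
{'camera_matrix': array([[371.64829954,   0.        , 319.66684403],
       [  0.        , 371.64829954, 238.46114305],
       [  0.        ,   0.        ,   1.        ]]), 'mount': array([[-4.99125770e-04,  9.45849373e-01,  3.24605474e-01,
         8.49169778e-02],
       [ 9.99999573e-01,  7.24717955e-04, -5.74076784e-04,
         5.99148548e-04],
       [-7.78237582e-04,  3.24605049e-01, -9.45849331e-01,
        -1.42063580e-01],
       [ 0.00000000e+00,  0.00000000e+00,  0.00000000e+00,
         1.00000000e+00]])}
```

View pics/scene0.png

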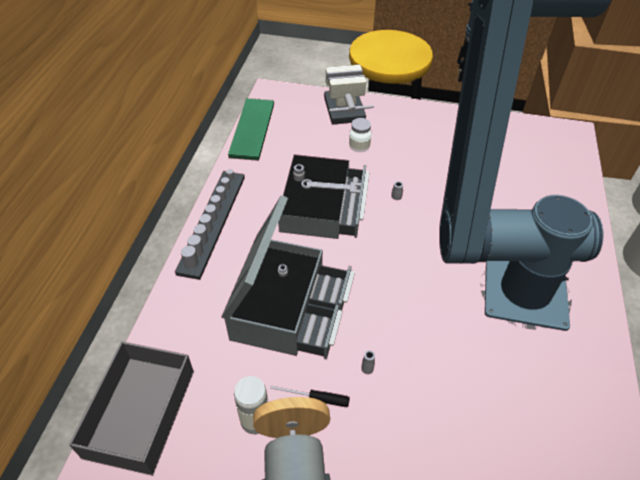

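View pics/top0.png

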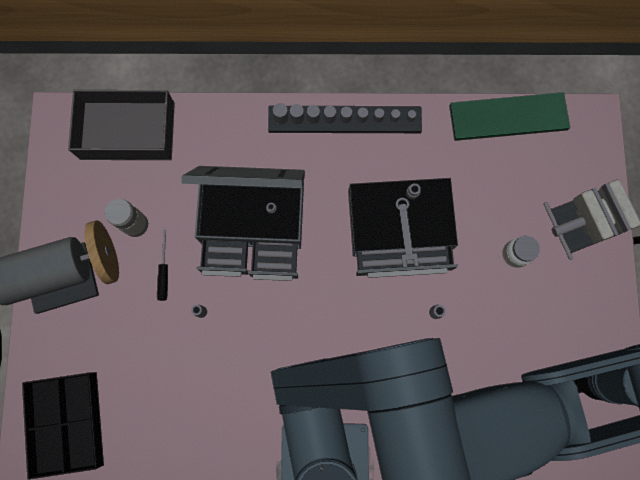

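```bash
python3 - <<'E'
import cv2
a=cv2.imread("pics/top0.png")[50:300,170:490]
cv2.imwrite("pics/top0z.png",cv2.resize(a,(768,600),interpolation=cv2.INTER_CUBIC))
a=cv2.imread("pics/scene0.png")[80:330,170:490]
cv2.imwrite("pics/scene0z.png",cv2.resize(a,(768,600),interpolation=cv2.INTER_CUBIC))
E
```

```text
(no output)
```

View pics/top0z.png

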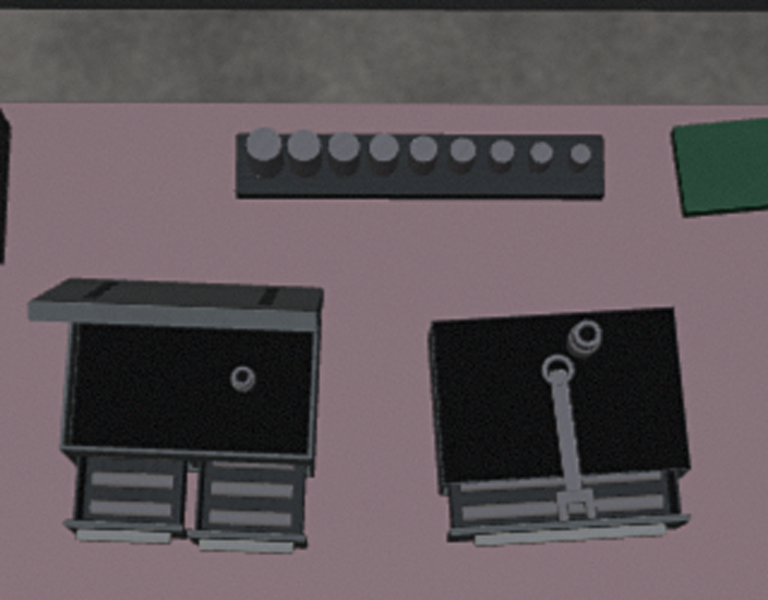

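View pics/scene0z.png

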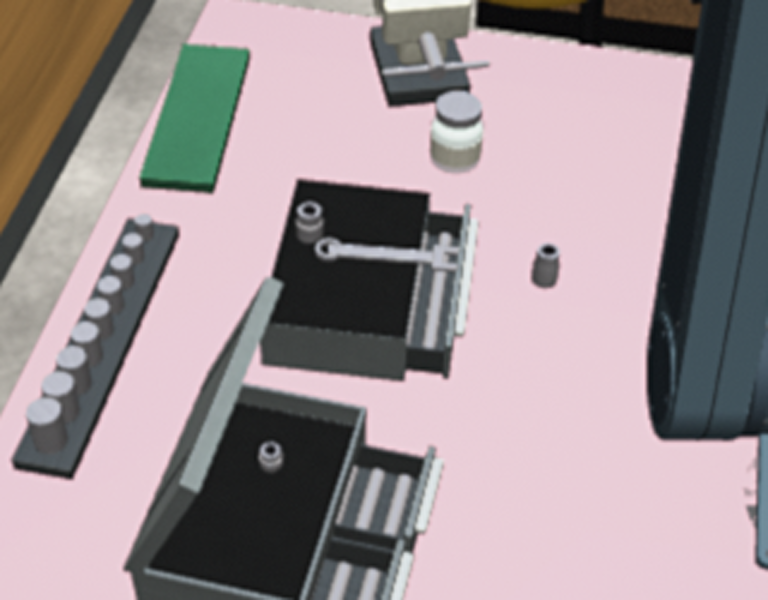

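```bash
python3 - <<'E'
import cv2
a=cv2.imread("pics/top0.png")[155:290,175:315]
a=cv2.convertScaleAbs(a,alpha=1.7,beta=15)
cv2.imwrite("pics/top0y.png",cv2.resize(a,None,fx=4.4,fy=4.4,interpolation=cv2.INTER_CUBIC))
a=cv2.imread("pics/scene0.png")[190:365,220:360]
cv2.imwrite("pics/scene0y.png",cv2.resize(a,None,fx=3.4,fy=3.4,interpolation=cv2.INTER_CUBIC))
E
```

```text
(no output)
```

View pics/top0y.png

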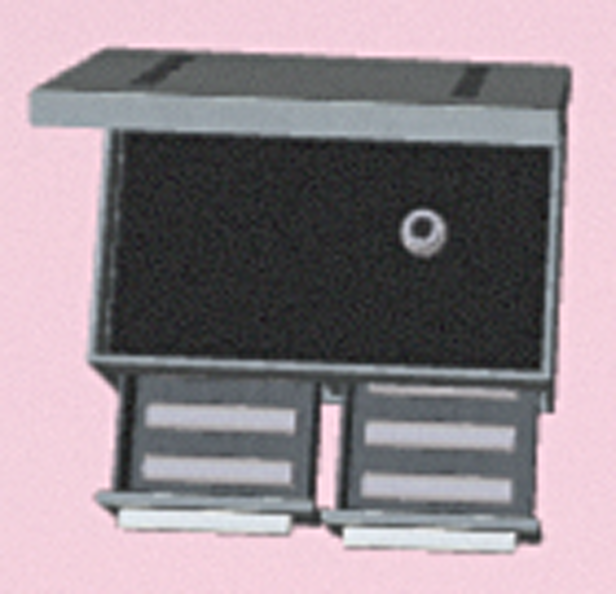

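View pics/scene0y.png

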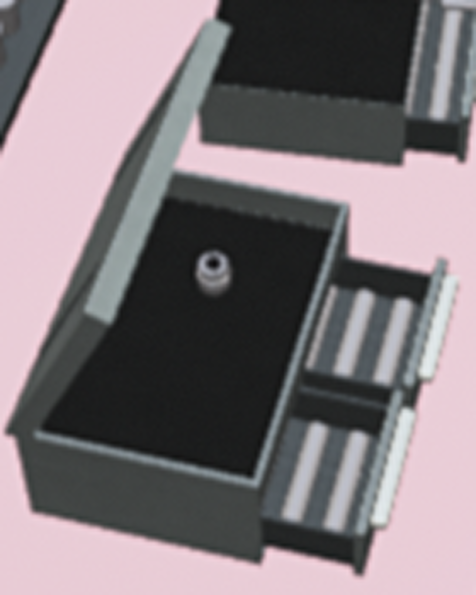

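```bash
cat > h.py <<'E'
import numpy as np
from cell import manip
from scipy.spatial.transform import Rotation as R
C={n:manip.calibration(n) for n in("scene","top")}
def proj(n,P):
    c=C[n];q=c["attitude"];Rm=R.from_quat([q[1],q[2],q[3],q[0]]).as_matrix()
    p=(np.atleast_2d(P)-c["origin"])@Rm; p=p*[1,-1,-1]
    u=p@c["camera_matrix"].T; return u[:,:2]/u[:,2:]
def world(ch,P): # chest (x,y,yaw)
    c,s=np.cos(ch[2]),np.sin(ch[2]);P=np.atleast_2d(P)
    return np.c_[ch[0]+c*P[:,0]-s*P[:,1],ch[1]+s*P[:,0]+c*P[:,1],P[:,2]]
def lidpt(a,r,y,n=0.006): # r from hinge, n normal height
    return [0.085-r*np.cos(a)+n*np.sin(a),y,0.105+r*np.sin(a)+n*np.cos(a)]
E
python3 - <<'E'
from h import *
from scipy.optimize import least_squares
T=lambda u,v:np.array([u/4.4+175,v/4.4+155]);S=lambda u,v:np.array([u/3.4+220,v/3.4+190])
def model(p):
    ch=p[:3];l,r,a=p[3:]
    return [("top",[-.105-l,.062+.0475,.056],T(120,527)),("top",[-.105-l,.062-.0475,.056],T(291,531)),
    ("top",[-.105-r,-.062+.0475,.056],T(343,546)),("top",[-.105-r,-.062-.0475,.056],T(515,550)),
    ("top",[-.085,.125,.105],T(92,362)),("top",[-.085,-.125,.105],T(550,376)),
    ("top",lidpt(a,.177,.129),T(30,93)),("top",lidpt(a,.177,-.129),T(560,109)),
    ("scene",[-.085,.125,.105],S(258,480)),("scene",[-.085,-.125,.105],S(350,206)),
    ("scene",lidpt(a,.177,.129),S(84,315)),("scene",lidpt(a,.177,-.129),S(212,18)),
    ("scene",[-.105-l,.062+.0475,.056],S(382,527)),("scene",[-.105-r,-.062-.0475,.066],S(455,275)),
    ]
f=lambda p:np.concatenate([(proj(n,world(p[:3],P))[0]-o) for n,P,o in model(p)])
s=least_squares(f,[.6,.1,0,.05,.05,1.1],loss="soft_l1")
print(s.x.round(4));print(f(s.x).reshape(-1,2).round(1))
p=s.x
for nm,P in dict(L=[-.105-p[3],.062,.061],R=[-.105-p[4],-.062,.061],edge=lidpt(p[5],.177,0),hinge=[.085,0,.105]).items(): print(nm,world(p,P).round(3))
# others
from scipy.optimize import fsolve
def ray(n,uv,z):
    return fsolve(lambda q:proj(n,[q[0],q[1],z])[0]-uv,[.5,0])
for nm,uv,z in (("socktall",(199,311),.06),("sockmid",(437,311),.045),("can",(119,210),.15),("jar",(523,243),.09),("sd",(162,265),.02),("unitlipL",(170+473/2.4,50+543/2.4),.061),("unitlipR",(170+665/2.4,50+530/2.4),.061)): print(nm,ray("top",uv,z).round(3))
E
```

```text
[ 0.6163  0.184  -0.0353  0.0619  0.0673  1.1413]
[[ 0.2 -0.5]
 [ 0.5  0.1]
 [ 0.5 -0.6]
 [ 0.6  0.1]
 [-1.1 -0.3]
 [ 0.1  0.7]
 [ 0.1 -0.2]
 [-0.2  0.7]
 [-0.1  2.4]
 [-0.4 -0.8]
 [ 0.5 -0.3]
 [-1.  -0. ]
 [ 0.2  1.7]
 [ 0.6 -0. ]]
L [[0.452 0.252 0.061]]
R [[0.442 0.128 0.061]]
edge [[0.633 0.183 0.268]]
hinge [[0.701 0.181 0.105]]
socktall [0.364 0.303]
sockmid [ 0.369 -0.267]
can [0.59  0.481]
jar [ 0.528 -0.469]
sd [0.481 0.408]
unitlipL [ 0.45  -0.099]
unitlipR [ 0.464 -0.292]
```

```bash
python3 - <<'E'
from h import *
ch=(.6163,.184,-.0353)
print(world(ch,[[-.215,-.062,.05],[-.215,.062,.05],[-.105-.0145,-.062,.05],[-.105-.0145,.062,.05]]).round(4))
for a in (1.25,1.14,1,.8,.6,.4,.2,.1,0):
    t=.0145; r=.155
    print(a,world(ch,lidpt(a,r,0,.006+t*np.sin(a))).round(4))
E
```

```text
[[0.3992 0.1296 0.05  ]
 [0.4036 0.2535 0.05  ]
 [0.4947 0.1263 0.05  ]
 [0.4991 0.2502 0.05  ]]
1.25 [[0.6711 0.1821 0.2583]]
1.14 [[0.654  0.1827 0.2538]]
1 [[0.6329 0.1834 0.2453]]
0.8 [[0.6051 0.1844 0.2276]]
0.6 [[0.5814 0.1852 0.2042]]
0.4 [[0.5631 0.1859 0.1761]]
0.2 [[0.5512 0.1863 0.1445]]
0.1 [[0.5479 0.1864 0.1279]]
0 [[0.5463 0.1865 0.111 ]]
```

Emit:
move_arm:
  claw: 0
  moves:
    - {"offset":[1,5,0],"turn":[0,0,9]}
    - {"offset":[1,5,0],"turn":[0,0,9]}
    - {"offset":[1,5,0],"turn":[0,0,9]}
    - {"offset":[2,5,0],"turn":[0,0,9]}
    - {"offset":[2,5,0],"turn":[0,0,9]}
    - {"offset":[2,5,0],"turn":[0,0,9]}
    - {"offset":[2,5,0],"turn":[0,0,9]}
    - {"offset":[2,5,0],"turn":[0,0,1]}

```text
clock: 1.1
ee_pos: [0.3514, -0.1019, 0.2313]
eef_rot: [0.0, 0.721, 0.693, 0.0]
wrist_force: [-0.3, -1.5, -0.3]
opening: 0.002
```

Emit:
move_arm:
  moves:
    - {"offset":[1,6,0]}
    - {"offset":[1,6,0]}
    - {"offset":[1,6,0]}
    - {"offset":[1,5.2,-2]}
    - {"offset":[0,0,-5]}
    - {"offset":[0,0,-5]}
    - {"offset":[0,0,-4]}
    - {"offset":[0,0,-2.2]}

```text
validation failed for argument at $.mo...
```

```bash
python3 - <<'E'
from h import *
import cv2
print(manip.sense()["ee_pos"],manip.sense()["wrist_force"])
a=manip.capture("scene")[:,:,::-1]
cv2.imwrite("pics/s1.png",cv2.resize(a[150:400,220:500],None,fx=2.4,fy=2.4))
E
```

```text
[ 0.35136096 -0.10189188  0.23128306] [-0.31966611 -1.48695438 -0.27960974]
```

View pics/s1.png

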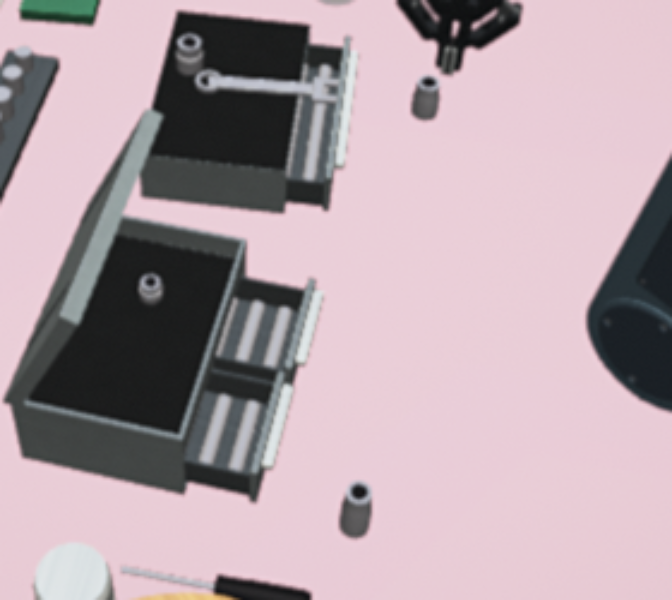

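Emit:
move_arm:
  moves:
    - {"offset":[1,5,0],"turn":[0,0,10]}
    - {"offset":[1,5,0],"turn":[0,0,10]}
    - {"offset":[1,5,0],"turn":[0,0,10]}
    - {"offset":[1.5,5,0],"turn":[0,0,10]}
    - {"offset":[0,3.2,0],"turn":[0,0,10]}
    - {"offset":[0,0,-2],"turn":[0,0,10]}
    - {"offset":[0,0,-3],"turn":[0,0,10]}
    - {"offset":[0,0,-3],"turn":[0,0,10]}

```text
clock: 2.15
ee_pos: [0.396, 0.1284, 0.1504]
eef_rot: [0.0, 0.104, 0.995, -0.0]
wrist_force: [0.2, 0.3, -0.6]
opening: 0.003
```

Emit:
move_arm:
  moves:
    - {"offset":[0,0,-3],"turn":[0,0,10]}
    - {"offset":[0,0,-3],"turn":[0,0,0]}
    - {"offset":[0,0,-3],"turn":[0,0,0]}
    - {"offset":[0,0,-1.4],"turn":[0,0,0]}

```text
clock: 2.65
ee_pos: [0.3949, 0.1281, 0.0456]
eef_rot: [-0.002, 0.02, 1.0, -0.0]
wrist_force: [-0.1, 1.0, -0.0]
opening: -0.001
```

```bash
python3 - <<'E'
from h import *
import cv2
s=manip.sense();print(s["ee_pos"],s["wrist_force"],s["joints"])
a=manip.capture("scene")[:,:,::-1]
cv2.imwrite("pics/s2.png",cv2.resize(a[130:380,220:500],None,fx=2.4,fy=2.4))
E
```

```text
[0.39485966 0.12808893 0.04559328] [-0.11361245  0.95368275 -0.03155589] [ 4.35364707e-02  2.57444335e-01  2.07955068e+00 -6.95569931e-05
  8.07826017e-01 -1.48705531e+00]
```

View pics/s2.png

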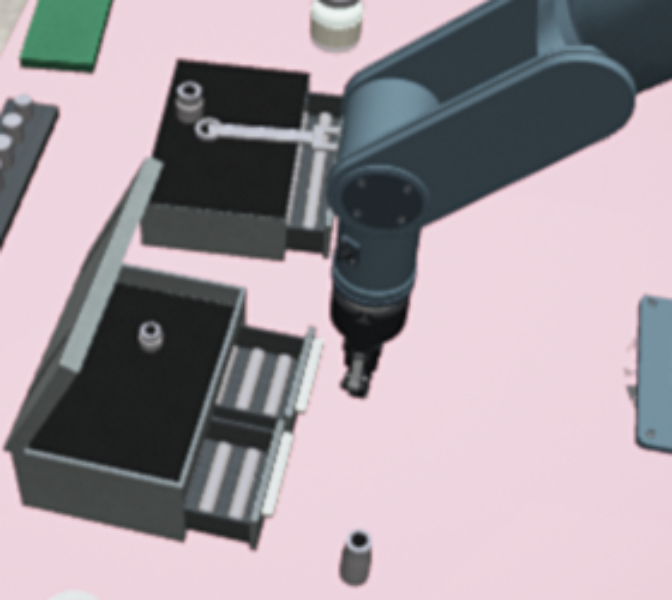

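Emit:
move_arm:
  moves:
    - {"offset":[1,0,0.3],"turn":[0,0,0]}
    - {"offset":[1,0,0],"turn":[0,0,0]}
    - {"offset":[0.6,0,0],"turn":[0,0,0]}
    - {"offset":[0.6,0,0],"turn":[0,0,0]}
    - {"offset":[0.6,0,0],"turn":[0,0,0]}
    - {"offset":[0.6,-0.05,0],"turn":[0,0,0]}
    - {"offset":[0.6,-0.05,0],"turn":[0,0,0]}
    - {"offset":[0.6,-0.05,0],"turn":[0,0,0]}

```text
clock: 3.7
ee_pos: [0.4523, 0.127, 0.0502]
eef_rot: [-0.0, 0.02, 1.0, 0.0]
wrist_force: [-1.3, 1.5, 0.4]
opening: -0.003
```

Emit:
move_arm:
  moves:
    - {"offset":[0.6,0,0],"turn":[0,0,0]}
    - {"offset":[0.6,-0.05,0],"turn":[0,0,0]}
    - {"offset":[0.6,0,0],"turn":[0,0,0]}
    - {"offset":[0.6,-0.05,0],"turn":[0,0,0]}

```text
clock: 4.2
ee_pos: [0.4765, 0.126, 0.0502]
eef_rot: [-0.0, 0.02, 1.0, 0.0]
wrist_force: [-0.8, 1.8, 0.4]
opening: 0.001
```

```bash
python3 - <<'E'
from h import *
import cv2
s=manip.sense();print(s["ee_pos"],s["wrist_force"],s["joints"])
a=manip.capture("scene")[:,:,::-1]
cv2.imwrite("pics/s3.png",cv2.resize(a[190:370,220:420],None,fx=3.3,fy=3.3))
E
```

```text
[0.47646954 0.1259843  0.05023854] [-0.84050243  1.84656598  0.38051544] [ 3.16342160e-02  3.62459546e-01  1.89630565e+00  1.86499545e-04
  8.83017992e-01 -1.49929201e+00]
```

View pics/s3.png

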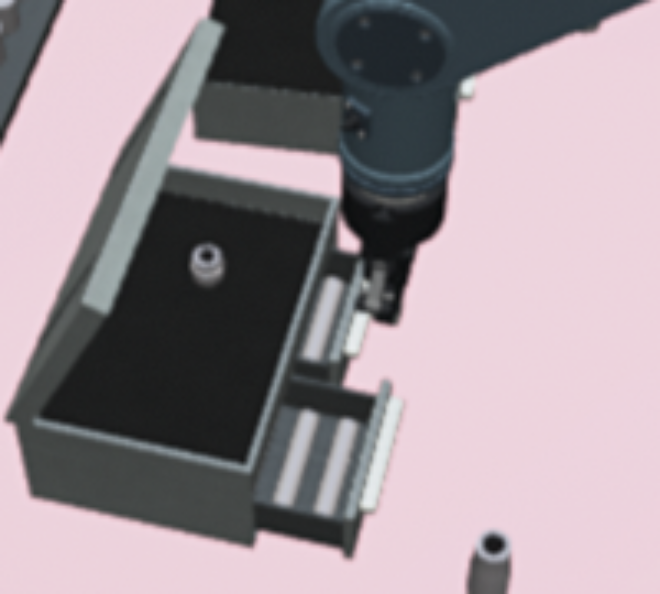

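Emit:
move_arm:
  moves:
    - {"offset":[0.6,0,0],"turn":[0,0,0]}
    - {"offset":[0.6,-0.05,0],"turn":[0,0,0]}
    - {"offset":[0.5,0,0],"turn":[0,0,0]}
    - {"offset":[0.3,0,0],"turn":[0,0,0]}

```text
clock: 4.75
ee_pos: [0.4966, 0.1252, 0.0503]
eef_rot: [0.0, 0.02, 1.0, -0.0]
wrist_force: [-1.9, -0.8, 0.8]
opening: -0.003
```

Emit:
move_arm:
  moves:
    - {"offset":[0.2,0,0],"turn":[0,0,0]}
    - {"offset":[0.2,0,0],"turn":[0,0,0]}

```text
clock: 5.0
ee_pos: [0.4989, 0.1253, 0.0502]
eef_rot: [-0.001, 0.02, 1.0, -0.0]
wrist_force: [-8.8, -1.9, 7.3]
opening: 0.0
```

Emit:
move_arm:
  moves:
    - {"offset":[0.1,0,0],"turn":[0,0,0]}
    - {"offset":[0,0,0],"turn":[0,0,0]}

```text
clock: 5.25
ee_pos: [0.4988, 0.1254, 0.0501]
eef_rot: [-0.002, 0.02, 1.0, -0.0]
wrist_force: [-7.2, -2.2, 6.2]
opening: -0.003
```

```bash
python3 - <<'E'
from h import *
import cv2
s=manip.sense();print(s["ee_pos"],s["wrist_force"],s["joints"])
a=manip.capture("scene")[:,:,::-1]
cv2.imwrite("pics/s4.png",cv2.resize(a[190:370,220:420],None,fx=3.3,fy=3.3))
E
```

```text
[0.49883677 0.12537064 0.0501201 ] [-7.16726873 -2.22483012  6.24134914] [ 2.92568921e-02  3.96055963e-01  1.84053833e+00 -2.69516308e-04
  9.09585654e-01 -1.50171530e+00]
```

View pics/s4.png

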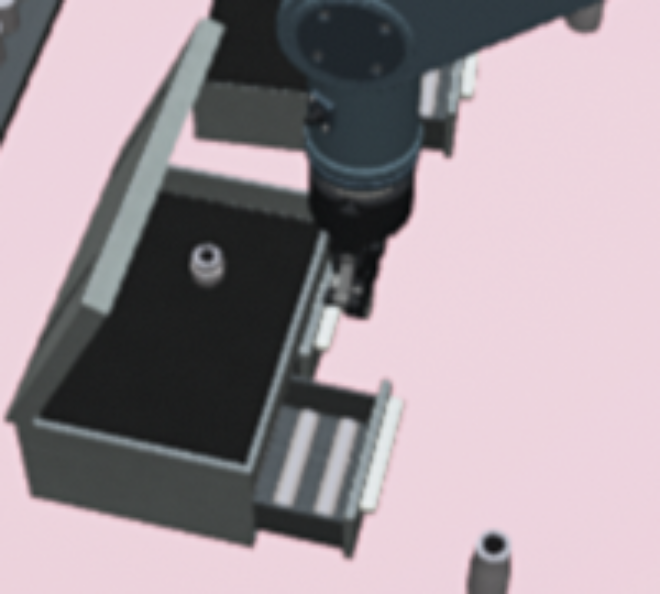

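Emit:
move_arm:
  moves:
    - {"offset":[-0.6,0,0],"turn":[0,0,0]}
    - {"offset":[-2,0,0],"turn":[0,0,0]}
    - {"offset":[-2.5,0,1],"turn":[0,0,0]}
    - {"offset":[-2.5,2,2],"turn":[0,0,0]}
    - {"offset":[0,4,0],"turn":[0,0,0]}
    - {"offset":[0,4,0],"turn":[0,0,0]}
    - {"offset":[0,2.7,-1],"turn":[0,0,0]}
    - {"offset":[0,0,-2],"turn":[0,0,0]}

```text
clock: 6.3
ee_pos: [0.4267, 0.255, 0.0511]
eef_rot: [0.002, 0.019, 1.0, 0.001]
wrist_force: [0.3, -0.2, 0.1]
opening: -0.003
```

```bash
python3 - <<'E'
from h import *
import cv2
s=manip.sense();print(s["ee_pos"],s["wrist_force"],s["joints"])
a=manip.capture("scene")[:,:,::-1]
cv2.imwrite("pics/s5.png",cv2.resize(a[190:370,220:420],None,fx=3.3,fy=3.3))
E
```

```text
[0.42667981 0.25498294 0.05106062] [ 0.25883927 -0.23953078  0.06168408] [ 3.13454372e-01  3.64555555e-01  1.89003959e+00  7.07555836e-04
  8.81737504e-01 -1.22041637e+00]
```

View pics/s5.png

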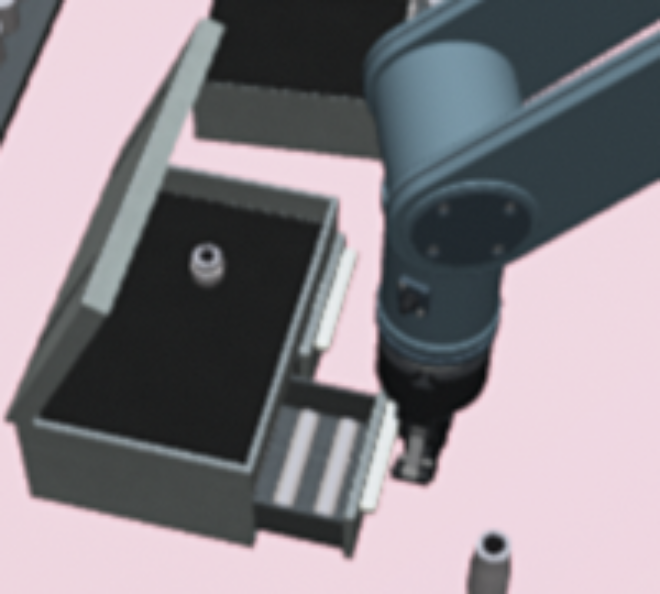

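Emit:
move_arm:
  moves:
    - {"offset":[0.6,0,0],"turn":[0,0,0]}
    - {"offset":[0.6,0,0],"turn":[0,0,0]}
    - {"offset":[0.6,-0.1,0],"turn":[0,0,0]}
    - {"offset":[0.6,0,0],"turn":[0,0,0]}
    - {"offset":[0.6,0,0],"turn":[0,0,0]}
    - {"offset":[0.6,-0.1,0],"turn":[0,0,0]}
    - {"offset":[0.6,0,0],"turn":[0,0,0]}
    - {"offset":[0.6,0,0],"turn":[0,0,0]}

```text
clock: 7.35
ee_pos: [0.4734, 0.2502, 0.0502]
eef_rot: [-0.0, 0.02, 1.0, -0.0]
wrist_force: [-1.9, -0.3, 0.5]
opening: 0.001
```

Emit:
move_arm:
  moves:
    - {"offset":[0.6,0,0],"turn":[0,0,0]}
    - {"offset":[0.6,-0.1,0],"turn":[0,0,0]}
    - {"offset":[0.6,0,0],"turn":[0,0,0]}
    - {"offset":[0.5,0,0],"turn":[0,0,0]}
    - {"offset":[0.3,0,0],"turn":[0,0,0]}
    - {"offset":[0.2,0,0],"turn":[0,0,0]}
    - {"offset":[0.2,0,0],"turn":[0,0,0]}

```text
clock: 8.22
ee_pos: [0.5031, 0.2493, 0.0502]
eef_rot: [-0.0, 0.02, 1.0, -0.0]
wrist_force: [-2.3, -1.4, -1.0]
opening: 0.004
```

Emit:
move_arm:
  moves:
    - {"offset":[0.1,0,0],"turn":[0,0,0]}
    - {"offset":[0.1,0,0],"turn":[0,0,0]}
    - {"offset":[0,0,0],"turn":[0,0,0]}

```text
clock: 8.6
ee_pos: [0.5033, 0.2493, 0.0502]
eef_rot: [-0.002, 0.02, 1.0, -0.0]
wrist_force: [-7.1, -1.7, 3.4]
opening: 0.001
```

Emit:
move_arm:
  moves:
    - {"offset":[-0.6,0,0],"turn":[0,0,0]}
    - {"offset":[-2,0,0],"turn":[0,0,0]}
    - {"offset":[-3,0,2],"turn":[0,0,0]}
    - {"offset":[-3,-2,5],"turn":[0,0,0]}
    - {"offset":[0,-2,6],"turn":[0,0,0]}
    - {"offset":[0,-2,6],"turn":[0,0,0]}
    - {"offset":[0,0,6],"turn":[0,0,0]}
    - {"offset":[0,0,6],"turn":[0,0,0]}

```text
clock: 9.6
ee_pos: [0.4194, 0.1897, 0.3616]
eef_rot: [0.002, 0.02, 1.0, 0.0]
wrist_force: [1.2, -0.2, 0.6]
opening: -0.003
```

```bash
python3 - <<'E'
from h import *
import cv2
s=manip.sense();print(s["ee_pos"],s["wrist_force"],s["joints"])
a=manip.capture("scene")[:,:,::-1]
cv2.imwrite("pics/s6.png",cv2.resize(a[190:370,220:420],None,fx=3.3,fy=3.3))
a=manip.capture("top")[:,:,::-1]
cv2.imwrite("pics/t6.png",cv2.resize(a[155:290,175:315],None,fx=4.4,fy=4.4))
E
```

```text
[0.41940514 0.18974895 0.36163125] [ 1.18196682 -0.20302932  0.55221281] [ 1.81653054e-01  3.22915507e-02  1.49119845e+00  1.66664667e-04
  1.61454612e+00 -1.34852924e+00]
```

View pics/s6.png

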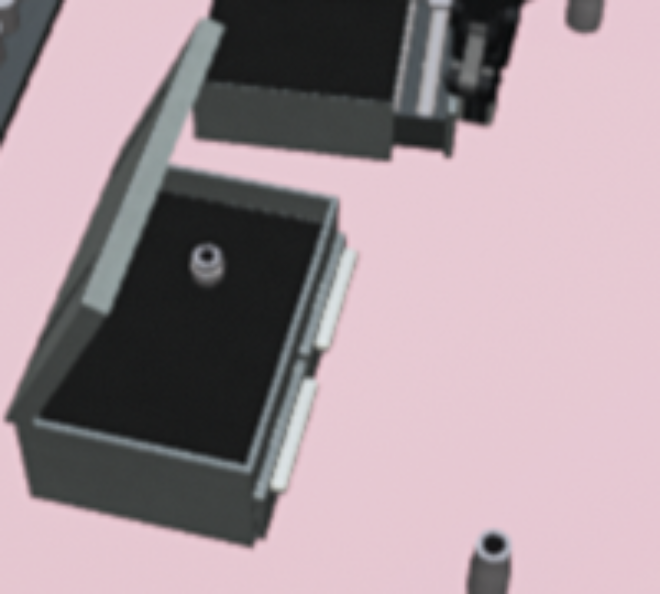

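View pics/t6.png

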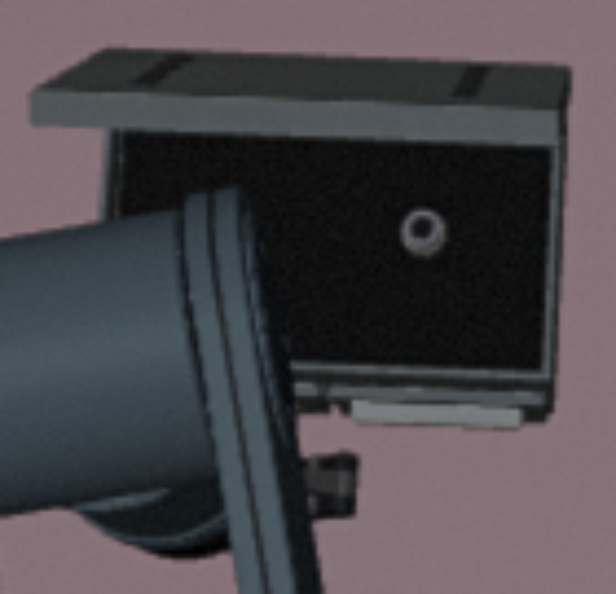

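```bash
python3 - <<'E'
from h import *
ch=(.6163,.184,-.0353)
for d in(0,.005):
  print(d,"top R",(proj("top",world(ch,[[-.105-d,-.0145,.056],[-.105-d,-.1095,.056]]))-[175,155])*4.4,
  "scene L,R lower ends",(proj("scene",world(ch,[[-.105-d,.1095,.056],[-.105-d,-.0145,.056]]))-[220,190])*3.3,(proj("scene",world(ch,[[-.105-d,.0145,.066],[-.105-d,-.1095,.066]]))-[220,190])*3.3)
E
```

```text
0 top R [[352.28048114 422.88095072]
 [523.47323987 429.68885147]] scene L,R lower ends [[285.12097576 497.85088835]
 [328.00962571 355.70575977]] [[318.50893414 379.78890782]
 [357.96140315 249.44182903]]
0.005 top R [[351.74869265 431.77599529]
 [523.04721894 438.59557093]] scene L,R lower ends [[292.03878085 499.40438867]
 [334.55335162 357.09209328]] [[325.17385316 381.21549185]
 [364.27829554 250.72069302]]
```

Emit:
move_arm:
  moves:
    - {"offset":[5,0,0],"turn":[0,0,0]}
    - {"offset":[5,0,0],"turn":[0,0,0]}
    - {"offset":[5,0,0],"turn":[0,0,0]}
    - {"offset":[5,0,0],"turn":[0,0,0]}
    - {"offset":[5,0,0],"turn":[0,0,0]}
    - {"offset":[1,0,0],"turn":[0,0,0]}
    - {"offset":[0,0,0],"turn":[0,0,0]}

```text
clock: 10.58
ee_pos: [0.6794, 0.1899, 0.3578]
eef_rot: [-0.001, 0.02, 1.0, -0.0]
wrist_force: [-0.1, -0.8, -0.4]
opening: -0.004
```

Emit:
move_arm:
  moves:
    - {"offset":[0,0,-4],"turn":[0,0,0]}
    - {"offset":[0,0,-4],"turn":[0,0,0]}
    - {"offset":[0,0,-3],"turn":[0,0,0]}
    - {"offset":[0,0,0],"turn":[0,0,0]}

```text
clock: 11.08
ee_pos: [0.6765, 0.1902, 0.2474]
eef_rot: [-0.002, 0.02, 1.0, -0.0]
wrist_force: [-0.5, -0.8, 1.0]
opening: -0.0
```

```bash
python3 - <<'E'
from h import *
import cv2
s=manip.sense();print(s["ee_pos"],s["wrist_force"],s["joints"])
a=manip.capture("scene")[:,:,::-1]
cv2.imwrite("pics/s7.png",cv2.resize(a[130:370,160:420],None,fx=2.5,fy=2.5))
E
```

```text
[0.6765081  0.19016903 0.24741882] [-0.50428615 -0.80895108  1.04847024] [ 1.15654793e-01  5.35720469e-01  1.08082729e+00  8.90100267e-05
  1.52944256e+00 -1.41584355e+00]
```

View pics/s7.png

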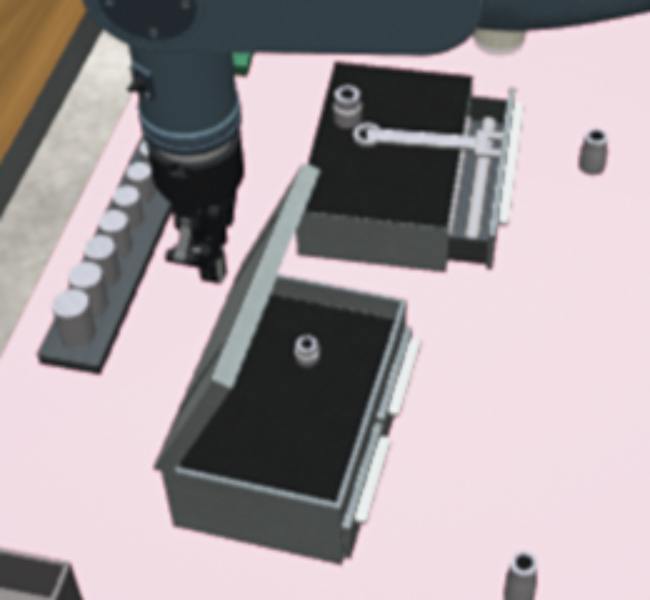

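Emit:
move_arm:
  moves:
    - {"offset":[-1.3,0,0.2],"turn":[0,0,0]}
    - {"offset":[-0.8,0,0.1],"turn":[0,0,0]}
    - {"offset":[-1,0,-0.2],"turn":[0,0,0]}
    - {"offset":[-1,0,-0.4],"turn":[0,0,0]}
    - {"offset":[-1,0,-0.5],"turn":[0,0,0]}

```text
clock: 11.75
ee_pos: [0.6279, 0.1903, 0.241]
eef_rot: [0.001, 0.02, 1.0, 0.0]
wrist_force: [2.8, 1.9, 0.6]
opening: 0.001
```

```bash
python3 - <<'E'
from h import *
import cv2
s=manip.sense();print(s["ee_pos"],s["wrist_force"])
a=manip.capture("scene")[:,:,::-1]
cv2.imwrite("pics/s8.png",cv2.resize(a[130:370,160:420],None,fx=2.5,fy=2.5))
E
```

```text
[0.62787359 0.19032569 0.241045  ] [2.81990176 1.90858349 0.55847917]
```

View pics/s8.png

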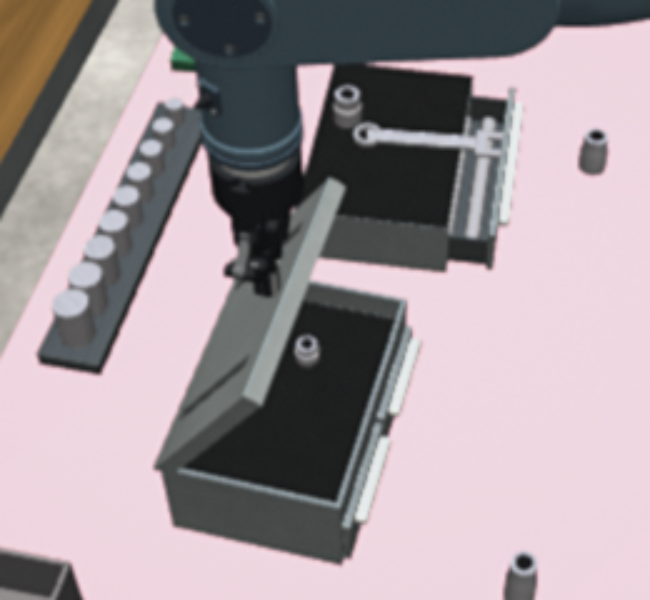

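Emit:
move_arm:
  moves:
    - {"offset":[-1.1,0,-0.6],"turn":[0,0,0]}
    - {"offset":[-1.3,0,-0.9],"turn":[0,0,0]}
    - {"offset":[-1.2,0,-1.1],"turn":[0,0,0]}
    - {"offset":[-1.1,0,-1.2],"turn":[0,0,0]}
    - {"offset":[-0.9,0,-1.4],"turn":[0,0,0]}
    - {"offset":[-0.8,0,-1.4],"turn":[0,0,0]}

```text
clock: 12.55
ee_pos: [0.5635, 0.1899, 0.1744]
eef_rot: [-0.0, 0.02, 1.0, -0.0]
wrist_force: [2.1, 0.5, 0.2]
opening: -0.002
```

```bash
python3 - <<'E'
from h import *
import cv2
s=manip.sense();print(s["ee_pos"],s["wrist_force"])
a=manip.capture("scene")[:,:,::-1]
cv2.imwrite("pics/s9.png",cv2.resize(a[130:370,160:420],None,fx=2.5,fy=2.5))
E
```

```text
[0.5635162  0.18988761 0.17443257] [2.10722374 0.53083024 0.15927921]
```

View pics/s9.png

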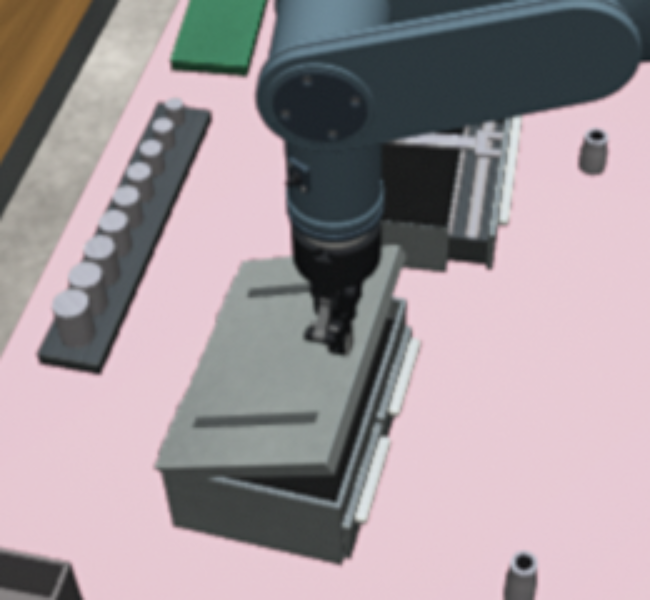

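Good contact, lid at about 0.4 rad. Continue down.

Emit:
move_arm:
  moves:
    - {"offset":[-0.7,0,-1.5],"turn":[0,0,0]}
    - {"offset":[-0.5,0,-1.5],"turn":[0,0,0]}
    - {"offset":[-0.3,0,-1.2],"turn":[0,0,0]}
    - {"offset":[-0.1,0,-1],"turn":[0,0,0]}
    - {"offset":[0,0,-0.7],"turn":[0,0,0]}
    - {"offset":[0,0,-0.4],"turn":[0,0,0]}
    - {"offset":[0,0,-0.1],"turn":[0,0,0]}

```text
clock: 13.48
ee_pos: [0.5477, 0.1898, 0.111]
eef_rot: [-0.001, 0.02, 1.0, -0.0]
wrist_force: [-4.2, -1.8, 7.6]
opening: 0.002
```

Emit:
move_arm:
  moves:
    - {"offset":[0,0,-0.2],"turn":[0,0,0]}
    - {"offset":[0,0,-0.1],"turn":[0,0,0]}
    - {"offset":[0,0,0],"turn":[0,0,0]}

```text
clock: 13.85
ee_pos: [0.5477, 0.1898, 0.1109]
eef_rot: [0.0, 0.02, 1.0, -0.0]
wrist_force: [-8.6, -1.5, 21.6]
opening: -0.001
```

Hard stop at 111 mm, which is the shut height. Hold briefly, then lift off and look.

Emit:
move_arm:
  moves:
    - {"offset":[0,0,0],"turn":[0,0,0]}
    - {"offset":[0,0,0.6],"turn":[0,0,0]}
    - {"offset":[0,0,3],"turn":[0,0,0]}
    - {"offset":[0,0,5],"turn":[0,0,0]}
    - {"offset":[0,0,5],"turn":[0,0,0]}
    - {"offset":[-4,-2,5],"turn":[0,0,0]}
    - {"offset":[-5,-2,3],"turn":[0,0,0]}
    - {"offset":[-5,-2,0],"turn":[0,0,0]}

```text
clock: 14.85
ee_pos: [0.4112, 0.1308, 0.3231]
eef_rot: [0.003, 0.02, 1.0, 0.0]
wrist_force: [0.8, -0.0, 0.4]
opening: -0.001
```

Emit:
move_arm:
  moves:
    - {"offset":[0,-4,0],"turn":[0,0,0]}
    - {"offset":[0,-5,0],"turn":[0,0,0]}
    - {"offset":[0,-5,0],"turn":[0,0,0]}
    - {"offset":[0,0,0],"turn":[0,0,0]}
    - {"offset":[0,0,0],"turn":[0,0,0]}

```text
clock: 15.48
ee_pos: [0.411, -0.0085, 0.3205]
eef_rot: [0.0, 0.021, 1.0, 0.0]
wrist_force: [0.2, -0.7, -0.7]
opening: -0.001
```

```bash
python3 - <<'E'
from h import *
import cv2
s=manip.sense();print(s["clock"],s["ee_pos"],s["wrist_force"],s["joint_vel"])
a=manip.capture("scene")[:,:,::-1]
cv2.imwrite("pics/s10.png",cv2.resize(a[80:420,160:420],None,fx=1.7,fy=1.7))
z=cv2.resize(a[190:370,220:420],None,fx=3.3,fy=3.3)
ch=(.6163,.184,-.0353)
for a_,col in((0,(0,255,0)),(.03,(0,0,255))):
  q=(proj("scene",world(ch,[lidpt(a_,.177,.129),lidpt(a_,.177,-.129)]))-[220,190])*3.3
  cv2.line(z,*[tuple(int(v) for v in p) for p in q],col,1)
cv2.imwrite("pics/s10z.png",z)
cv2.imwrite("pics/t10.png",manip.capture("top")[:,:,::-1])
E
```

```text
15.475 [ 0.4109917  -0.00854908  0.32045111] [ 0.16004848 -0.68359802 -0.73613081] [ 3.17809177e-02 -1.72678733e-03  1.62251718e-03  1.08823358e-03
  1.19550584e-03  6.98939303e-05]
```

View pics/s10.png

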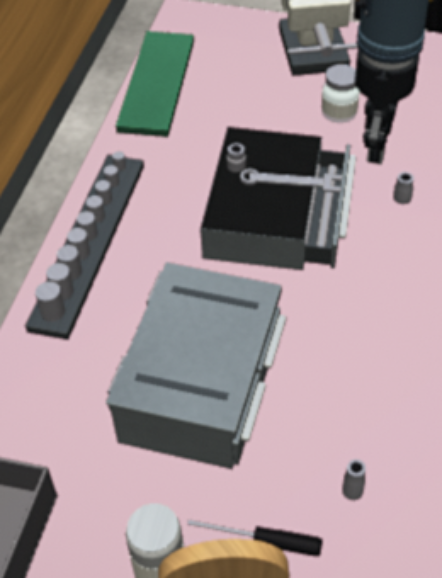

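View pics/s10z.png

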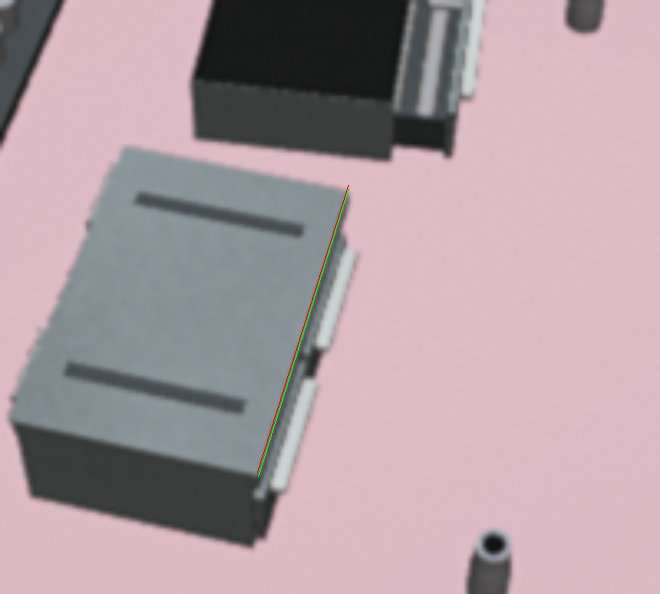

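View pics/t10.png

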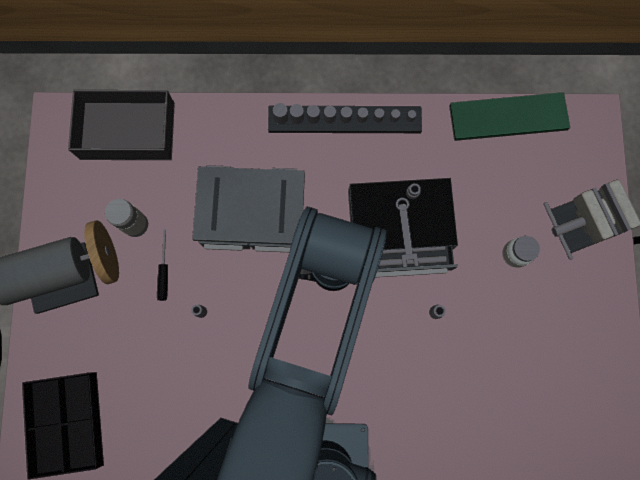

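The pictures show the lid flat and both lips home. The lid edge lies on the projected shut line, and the loose things are at their starting pixels (sockets at 199,311 and 437,311; jar at 523,243; can at 119,210).

```bash
python3 -c "
from cell import manip
print(manip.hand_in())"
```

```text
the job is handed in; nothing more can be done
None
```

I pushed the right drawer and then the left drawer home with the closed fingertips on their pull lips. After that I swung the lid down from behind on its outer face and pressed it shut, then drew the arm clear and handed in at about 15.6 s.

**Drawers:** each one stopped hard at about 7–9 N, within 1 mm of the position I had predicted for shut. In the pictures taken before the lid moved, both lips were within about 2 mm of their shut positions.

**Lid:** it stopped at 111 mm under about 22 N, which is the height given for shut. Its edge lay on the projected shut line in the scene picture, but that line is too close to the 0.03 rad line to tell them apart. The 111 mm stop is therefore the stronger evidence.

**Everything else:** the loose things in view, the unit and its drawer showed no visible change from the first pictures. The small socket in the tray could not be checked once the lid covered it; it was in place before the lid came down.

No check failed. While seating the drawers, the wrist force also showed an unexplained upward component of 3 to 7 N.

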